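Push the spread tub home into the corner stop

ROBOT

A 6-joint arm with a two-finger parallel gripper is mounted at the origin on a cart in front of the work surface, level with it; the furniture and walls round the work are solid. World frame = base frame: x ahead of the robot, y to its left, z up, the work surface at z = 0. Lengths are in m, angles in degrees, forces in N, time in s.
With the tool pointing down it reaches from about 0.4 to 0.825 m from the base axis. Payload 7 kg.
Tool frame: the origin (TCP) lies midway between the tips of the shut fingers; the grasp point (between the pads) lies 19 mm behind it (ctrl.hold_point_z is the distance from the TCP to the grasp point, in m); z points along the fingers, y is the line along which they close (so a half turn about z gives the same grasp; the last joint's range is limited). The gripper opens to 88 mm and grips with 3 to 60 N. Pads are 19 mm wide; open, the fingers measure 130 mm over their backs; the gripper's body (78 mm by 193 mm) begins 47 mm behind the grasp point.
Start: joints at [-47.435, 20.546, 0.682, 0, -70.136, -16.507], TCP at [0.296, -0.606, 0.227] pointing down, gripper open.
Joint ranges: [-176.03, 176.03], [-82.01, 121.73], [-58.28, 71.71], [-173.87, 95.51], [-174.79, -0.11], [-173.66, 173.66]. Speed limits (degrees/s): [136.94, 136.94, 172.46, 180, 180, 180].

INTERFACE

Orientations are given as [roll, pitch, yaw] about the fixed x, y, z axes, in that order (R = Rz(yaw) Ry(pitch) Rx(roll)).
In Python, from plant import ctrl gives the robot as it stands.
- The arm moves only by the tool apply_moves, never from a script. Its argument "deltas" is a list of rows, each an object with "fingers": the finger opening in mm, from 0 to 87.6; "delta_pos": the shift along the tool's x, y, z in mm, a list of three; "angular": the turn, a rotation vector about the tool's x, y, z in degrees, a list of three. A call has 1 to 10 rows; each row is the pose to reach, as a shift and turn from the pose commanded when the call began, along the tool's axes at that moment; what a row does not reach only later rows make up. A row lasts 1/10 s, in which the tool goes at most 50 mm and 8.59 degrees, less where a joint would pass 70% of its speed; a pose out of reach is approached as far as the arm can. A call with a gripper value outside its range is refused whole. The fingers move at their own pace and stop on an object; the grip force is fixed at half the most. Time passes only in rows, so rows that repeat a pose let the fingers close. It gives the time, the measured TCP pose, the force, the opening and the grip force at its end, in the units of the state.
- ctrl.get_obs(): the state, without advancing time (a new reading comes with each control period).
- ctrl.snapshot(name): name is "scene" or "top"; returns the picture (384x512x3 uint8, red, green, blue); there is no depth.
- ctrl.camera_params(name): a dict with "fx", "fy", "cx", "cy" (pixels), "dist_coeffs" ([k1, k2, p1, p2, k3] as OpenCV has them; the pictures are not rectified), "cam_to_world" (4x4, takes a point from camera to world coordinates). Camera axes: x right, y up, looking along -z (the intrinsics and any distortion apply to the point x, -y, -z); pixel columns grow to the right and rows downward; lengths in m; the calibration is good to about 2 mm. A picture is of the moment at which its call begins. camera_params takes no time and is no camera call.
- ctrl.close_job(): hands the job in; it is judged then, once.
The state is a dict: "clock": time; "joint_pos": joint angles; "qvel": joint speeds; "tau": joint torques, N m; "tool_pos": TCP position; "orientation": TCP orientation; "force": force on the tool from outside, world axes, zero at the start; "moment": the same for the moment, N m; "opening": finger opening in m; "gripper_force": force on a finger pad.
Only numpy, scipy, OpenCV 4.12 (cv2) and the standard library are available. Lean on these libraries where they do the work, as an engineer would, in place of code of your own. Each camera call takes 0.05 s, during which the arm holds its last target. There are 200 camera calls.

TASK

Push the tub of spread across the table into the blue corner stop, until its long side sits flush against the long fence and its end sits flush against the short fence, then move away. Only push it gently with the fingers: do not grip, lift, tip or strike it, and leave the jar, the steel cup and the red-topped timer where they stand.

Things in the scene. Friction and masses are not known exactly. Their poses are not given: they have to be found in the camera images.
- tub: loose closed tub of spread with lid, about 0.35 kg, upright. Widest at its solid rim, a rectangle 92 mm (x) by 132 mm (y), 44 to 53 mm above the table (drawn 2 mm wider each side); walls taper inward below, so upright fingers and fences meet the rim. Origin at the centre of its underside, z up. Starts clear of both fences, its y within 0.3 rad of the long fence.
- corner_stop: fixed L of two blue steel fences, 60 mm high, 8 mm thick; 5 mm high feet reach 40 mm outward. Origin on the table at the inner corner. Long fence: face x = 0, 260 mm along +y (far side). Short fence: face y = 0, 130 mm along -x (robot's right). Yaw within 0.15 rad. The tub lies at x < 0, y > 0; home, its origin is at x = -46, y = +66 mm in this frame, its y along the long fence.
- jar: glass jar with green lid, 64 x 68 x 84 mm, loose bystander; origin at the centre of its underside
- cup: steel cup, 76 mm wide at the rim and 102 mm high, loose bystander; origin at the centre of its underside
- timer: round white kitchen timer with a red top, 62 mm wide and 34 mm high, loose bystander; origin at the centre of its underside

How it is judged (in metres and radians):
At the end, for the whole second after the job is handed in: the tub stands flat and at rest on the table in the corner of the stop, its long side within 4 mm of touching the long fence, its end within 4 mm of touching the short fence, and parallel to the long fence within 0.05 rad (x of tub in the frame of corner_stop between -0.05 and -0.042 m and y of tub in the frame of corner_stop between 0.062 and 0.07 m and angle between the y axis of tub and the y axis of corner_stop, either way round below 0.05 rad and angle between tub's own z axis and vertical below 0.03 rad and height (world z) of tub below 0.004 m and linear speed of tub below 0.01 m/s).
It fails at once if the tub is lifted or carried (more than 12 mm off the table) or tipped (more than 0.2 rad) (height (world z) of tub above 0.012 m or angle between tub's own z axis and vertical above 0.2 rad).
It fails at once if the tub is struck or flung (faster than 0.5 m/s) (linear speed of tub above 0.5 m/s).
It fails at once if the tub is pressed hard with the fingers (more than 40 N) (contact force between the fingers and tub above 40 N).
It fails at once if the jar, the cup or the timer is moved more than 15 mm (distance of any of jar, cup, timer from where it was at the start of the episode above 0.015 m).
It also fails if it takes over 48 s, if anything falls off the work surface, if the arm or the gripper's body presses on something with over 40 N, if the wrist force passes 120 N, or if a joint passes its speed limit or range.

## Working session

There is one attempt and no reset: what is moved stays moved. The work goes in short steps, Python scripts to look and compute and a tool call to move; the robot and the scene stay as the last step left them, time stands still between calls to the robot, and variables do not carry over. Pictures are saved under pics/ and viewed, at most 10 in all, crops included, and the job is handed in when it is done.

Besides the shell and the picture viewer there is one more tool, called after "Request:" by a JSON object that holds its "fn" and its "kwargs". apply_moves: Moves the arm, as the interface text tells. Its arguments: {"type":"object","properties":{"deltas":{"type":"array"}},"required":["deltas"]}

```bash
mkdir -p pics
cat > h.py <<'E'
import numpy as np, cv2
from plant import ctrl
def snap(n,f):
    im=ctrl.snapshot(n); cv2.imwrite('pics/'+f,im[:,:,::-1]); return im
def ray(n,px,z):
    p=ctrl.camera_params(n); K=np.array([[p['fx'],0,p['cx']],[0,p['fy'],p['cy']],[0,0,1.]])
    u=cv2.undistortPoints(np.array(px,float).reshape(-1,1,2),K,np.array(p['dist_coeffs'],float))[:,0]
    T=np.array(p['cam_to_world']); d=np.c_[u[:,0],-u[:,1],-np.ones(len(u))]@T[:3,:3].T; o=T[:3,3]
    return o+d*((z-o[2])/d[:,2])[:,None]
E
python3 - <<'E'
from h import *
for n in('scene','top'):
    snap(n,n+'0.png'); print(n,np.round(ctrl.camera_params(n)['cam_to_world'],3).tolist())
o=ctrl.get_obs();print(o['clock'],o['tool_pos'],o['orientation'],o['opening'])
E
```

```text
scene [[0.734, 0.274, -0.621, -0.167], [-0.679, 0.273, -0.682, -1.096], [-0.017, 0.922, 0.386, 0.494], [0.0, 0.0, 0.0, 1.0]]
top [[-0.007, 0.997, -0.077, 0.456], [-1.0, -0.007, -0.001, -0.299], [-0.001, 0.077, 0.997, 1.304], [0.0, 0.0, 0.0, 1.0]]
0.1 [ 0.29628711 -0.60602136  0.22574467] [ 1.79917069e+02 -7.69856037e-03 -1.53948262e+02] 0.08732330191368277
```

View pics/top0.png

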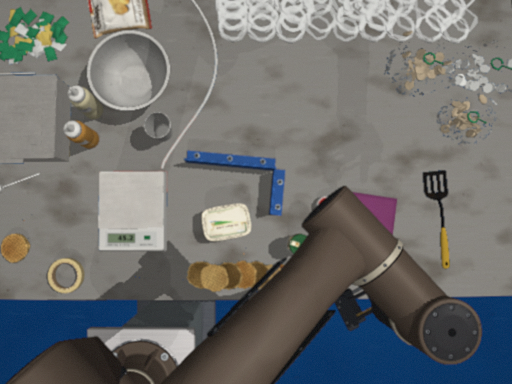

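View pics/scene0.png

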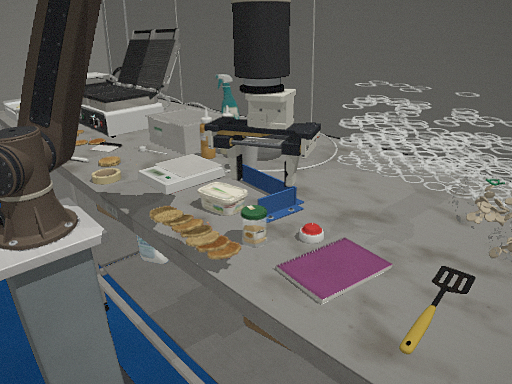

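The top view shows the fences at (187–283, 152–215), with their corner near (275,168). The tub is near (227,222), the jar near (298,243), the timer near (322,200) and the cup near (157,125). The arm partly hides the timer and jar.

Run:
```python
from h import *
im=cv2.imread('pics/top0.png'); c=im[105:265,130:350]
cv2.imwrite('pics/c0.png',cv2.resize(c,None,fx=3.6,fy=3.6,interpolation=cv2.INTER_CUBIC))
hsv=cv2.cvtColor(im,cv2.COLOR_BGR2HSV)
print(ctrl.camera_params('top')['fx'],ctrl.camera_params('top')['dist_coeffs'])
m=cv2.inRange(hsv,(100,120,60),(125,255,255)); m[260:]=0
n,l,s,ce=cv2.connectedComponentsWithStats(m); print(s[1:][s[1:,4]>30])
# tub: lit bright, low-saturation region
r=im[195:250,195:258]; print(cv2.cvtColor(r,cv2.COLOR_BGR2GRAY)[28,::3], cv2.cvtColor(r,cv2.COLOR_BGR2GRAY)[::3,31])
print(ray('top',[(275,168),(187,157),(227,222),(298,243),(157,125),(322,200)],0.05))
```

```text
435.16712475693043 [-0.05860548  0.          0.          0.          0.        ]
[[ 185  151  100   64 1354]]
[ 84  84 108 199 222 220 184 138 142 161 195 218 222 220 217 222 191 190
 204 133 133] [125 124 126 141 197 217 230 230 232 165 219 227 232 198 199 134 125 127
 120]
[[ 0.61900542 -0.40018231  0.05      ]
 [ 0.65312027 -0.14441546  0.05      ]
 [ 0.46356327 -0.26007803  0.05      ]
 [ 0.40191882 -0.46346388  0.05      ]
 [ 0.74879343 -0.05572781  0.05      ]
 [ 0.5249677  -0.53501268  0.05      ]]
```

View pics/c0.png

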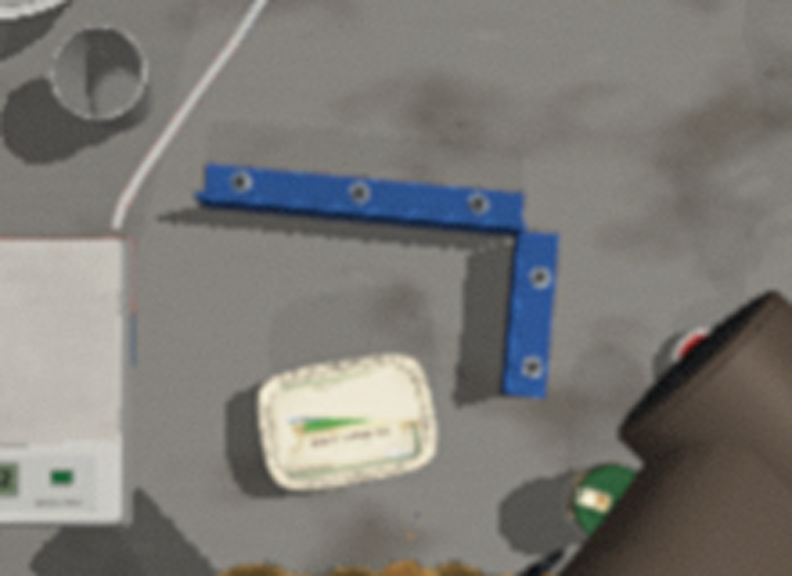

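The crop shows the long fence's inner base edge running from about (186,161) to (273,169) in full-image pixels. The short fence runs down to about (270,214), and the tub centre is about (226,222). Next I fit the edges.

```bash
cat >> h.py <<'E'
def measure(im,ff=None):
    hsv=cv2.cvtColor(im,cv2.COLOR_RGB2HSV)
    m=cv2.inRange(hsv,(100,110,35),(125,255,255)); m[:140]=0; m[235:]=0; m[:,:175]=0
    L=[(c,np.where(m[150:185,c])[0].max()+150+.5) for c in range(192,264,2) if m[150:185,c].any()]
    S=[(np.where(m[r,255:300])[0].min()+255-.5,r) for r in range(178,210,2) if m[r,255:300].any()]
    g=cv2.inRange(hsv,(0,0,165),(180,120,255)); g[:175]=0; g[262:]=0; g[:,:185]=0; g[:,300:]=0
    g=cv2.morphologyEx(g,cv2.MORPH_CLOSE,np.ones((9,9)))
    cs=cv2.findContours(g,0,2)[0]; c=max(cs,key=cv2.contourArea)
    P=ray('top',c[:,0].astype(float),.053)[:,:2]*1000
    return ray('top',L,0)[:,:2]*1000, ray('top',S,0)[:,:2]*1000, P.astype(np.float32)
E
python3 - <<'E'
from h import *
im=cv2.imread('pics/top0.png')[:,:,::-1].copy()
L,S,P=measure(im)
a=np.polyfit(L[:,1],L[:,0],1); b=np.polyfit(S[:,0],S[:,1],1)
print('long slope',a,np.std(L[:,0]-np.polyval(a,L[:,1])),'short',b,np.std(S[:,1]-np.polyval(b,S[:,0])))
x=(a[0]*b[1]+a[1])/(1-a[0]*b[0]); y=b[0]*x+b[1]; print('corner',x,y,'yaw deg',np.degrees(np.arctan(-a[0])),np.degrees(np.arctan(b[0])))
th=(-np.arctan(a[0])); R=np.array([[np.cos(th),-np.sin(th)],[np.sin(th),np.cos(th)]])
r=cv2.minAreaRect(P); print('tub',r)
print('in stop',(cv2.boxPoints(r)-[x,y])@R, (np.array(r[0])-[x,y])@R)
print('home',[x,y]+R@[-46,66])
hsv=cv2.cvtColor(im,cv2.COLOR_RGB2HSV)
for n,lo,hi,z in(('jar',(40,100,40),(80,255,255),.084),('timer',(170,120,80),(180,255,255),.034)):
    k=cv2.inRange(hsv,lo,hi);k[:,:270]=0;k[:,345:]=0;k[:180]=0;k[262:]=0;yy,xx=np.where(k);print(n,ray('top',[(xx.min(),yy.mean()),(xx.max(),yy.mean()),(xx.mean(),yy.min()),(xx.mean(),yy.max())],z)*1000)
E
```

```text
long slope [1.00439880e-01 6.60184061e+02] 0.924596825472952 short [-1.02621315e-01 -3.33815952e+02] 0.8627631022711099
corner 620.2624127405368 -397.4680958959247 yaw deg -5.735545798296432 -5.859257456201231
tub ((464.4722595214844, -257.8559265136719), (97.4884262084961, 138.26893615722656), 8.99060344696045)
in stop [[-233.67962393  177.81680355]
 [-198.53177534   44.08977721]
 [-104.24569505   68.87125353]
 [-139.39354365  202.59827988]] [-168.96265949  123.34402854]
home [ 581.0885453  -327.20140315]
jar [[ 409.26132032 -436.71428032   84.        ]
 [ 408.89943788 -478.6765989    84.        ]
 [ 425.63571828 -458.11048514   84.        ]
 [ 378.40460833 -457.39193644   84.        ]]Traceback (most recent call last):
  File "<stdin>", line 13, in <module>
    return umr_minimum(a, axis, None, out, keepdims, initial, where)
ValueError: zero-size array to reduction operation minimum which has no identity
```

Request:
{"fn": "apply_moves", "kwargs": {"deltas": [{"fingers": 87, "delta_pos": [-45, 57, 10], "angular": [0, 0, 7]}, {"fingers": 87, "delta_pos": [-90, 114, 20], "angular": [0, 0, 14]}, {"fingers": 87, "delta_pos": [-134, 171, 40], "angular": [0, 0, 21]}, {"fingers": 87, "delta_pos": [-178, 228, 60], "angular": [0, 0, 28]}, {"fingers": 87, "delta_pos": [-223, 285, 80], "angular": [0, 0, 31.8]}, {"fingers": 87, "delta_pos": [-223, 285, 80], "angular": [0, 0, 31.8]}, {"fingers": 87, "delta_pos": [-223, 285, 80], "angular": [0, 0, 31.8]}, {"fingers": 87, "delta_pos": [-223, 285, 80], "angular": [0, 0, 31.8]}, {"fingers": 87, "delta_pos": [-223, 285, 80], "angular": [0, 0, 31.8]}, {"fingers": 87, "delta_pos": [-223, 285, 80], "angular": [0, 0, 31.8]}]}}

```text
clock: 1.1
tool_pos: [0.3718, -0.2521, 0.1467]
orientation: [-180.0, -0.0, 174.4]
force: [0.3, -1.1, -0.1]
opening: 0.0871
gripper_force: 0.0
```

```bash
cat >> h.py <<'E'
C=np.array([620.3,-397.5]); TH=np.radians(-5.78)
Rs=np.array([[np.cos(TH),-np.sin(TH)],[np.sin(TH),np.cos(TH)]])
def st():
    o=ctrl.get_obs(); p=o['tool_pos']*1000; print('t',round(o['clock'],2),'stop xy',np.round(Rs.T@(p[:2]-C),1),'z',round(p[2],1),'rpy',np.round(o['orientation'],2),'F',np.round(o['force'],1),'open',round(o['opening'],4))
E
python3 - <<'E'
from h import *
st(); im=snap('top','top1.png')
cv2.imwrite('pics/c1.png',cv2.resize(im[105:295,130:350,::-1],None,fx=3.1,fy=3.1,interpolation=cv2.INTER_CUBIC))
hsv=cv2.cvtColor(im,cv2.COLOR_RGB2HSV)
for n,lo,hi,z in(('jar',(40,100,40),(80,255,255),.084),('timer',(0,150,90),(6,255,255),.034)):
    k=cv2.inRange(hsv,lo,hi);k[:,:270]=0;k[:,345:]=0;k[:180]=0;k[262:]=0;yy,xx=np.where(k);print(n,len(xx),ray('top',[(xx.mean(),yy.mean())],z)*1000 if len(xx) else 0)
E
```

```text
t 1.1 stop xy [-261.9  119.7] z 146.7 rpy [-179.99   -0.    174.36] F [ 0.3 -1.1 -0.1] open 0.0871
jar 266 [[ 397.5751744  -467.41627755   84.        ]]
timer 188 [[ 509.64931605 -551.44505687   34.        ]]
```

View pics/c1.png

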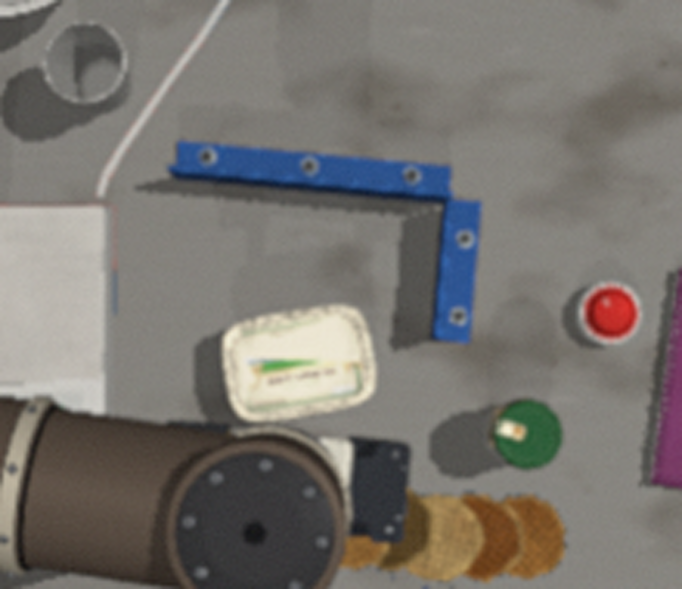

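The gripper now sits just below the tub in the image. The jar (527,434 in the crop) and timer (610,313) are well clear of the push. I'll descend, then push.

Request:
{"fn": "apply_moves", "kwargs": {"deltas": [{"fingers": 87, "delta_pos": [0, 0, 40], "angular": [0, 0, 0]}, {"fingers": 87, "delta_pos": [0, 0, 75], "angular": [0, 0, 0]}, {"fingers": 87, "delta_pos": [0, 0, 100], "angular": [0, 0, 0]}, {"fingers": 87, "delta_pos": [0, 0, 115], "angular": [0, 0, 0]}, {"fingers": 87, "delta_pos": [0, 0, 118], "angular": [0, 0, 0]}, {"fingers": 87, "delta_pos": [0, 0, 118], "angular": [0, 0, 0]}, {"fingers": 87, "delta_pos": [-3, 0, 118], "angular": [0, 0, 0]}, {"fingers": 87, "delta_pos": [-6, 0, 118], "angular": [0, 0, 0]}, {"fingers": 87, "delta_pos": [-9, 0, 118], "angular": [0, 0, 0]}, {"fingers": 87, "delta_pos": [-12, 0, 118], "angular": [0, 0, 0]}]}}

```text
clock: 2.15
tool_pos: [0.3843, -0.2537, 0.0291]
orientation: [-180.0, 0.1, 174.3]
force: [0.3, 1.0, -0.3]
opening: 0.087
gripper_force: 0.0
```

Request:
{"fn": "apply_moves", "kwargs": {"deltas": [{"fingers": 87, "delta_pos": [-4, 0, 0], "angular": [0, 0, 0]}, {"fingers": 87, "delta_pos": [-8, 0, 0], "angular": [0, 0, 0]}, {"fingers": 87, "delta_pos": [-12, 0, 0], "angular": [0, 0, 0]}, {"fingers": 87, "delta_pos": [-16, 0, 0], "angular": [0, 0, 0]}, {"fingers": 87, "delta_pos": [-20, 0, 0], "angular": [0, 0, 0]}, {"fingers": 87, "delta_pos": [-24, 0, 0], "angular": [0, 0, 0]}, {"fingers": 87, "delta_pos": [-28, 0, 0], "angular": [0, 0, 0]}, {"fingers": 87, "delta_pos": [-32, 0, 0], "angular": [0, 0, 0]}, {"fingers": 87, "delta_pos": [-36, 0, 0], "angular": [0, 0, 0]}, {"fingers": 87, "delta_pos": [-40, 0, 0], "angular": [0, 0, 0]}]}}

```text
clock: 3.15
tool_pos: [0.4237, -0.2576, 0.0285]
orientation: [-180.0, 0.0, 174.3]
force: [-0.5, 1.3, -0.4]
opening: 0.0868
gripper_force: 0.6
```

Request:
{"fn": "apply_moves", "kwargs": {"deltas": [{"fingers": 87, "delta_pos": [-4, 0, 0], "angular": [0, 0, 0]}, {"fingers": 87, "delta_pos": [-8, 0, 0], "angular": [0, 0, 0]}, {"fingers": 87, "delta_pos": [-12, 0, 0], "angular": [0, 0, 0]}, {"fingers": 87, "delta_pos": [-16, 0, 0], "angular": [0, 0, 0]}, {"fingers": 87, "delta_pos": [-20, 0, 0], "angular": [0, 0, 0]}, {"fingers": 87, "delta_pos": [-24, 0, 0], "angular": [0, 0, 0]}, {"fingers": 87, "delta_pos": [-28, 0, 0], "angular": [0, 0, 0]}, {"fingers": 87, "delta_pos": [-32, 0, 0], "angular": [0, 0, 0]}, {"fingers": 87, "delta_pos": [-36, 0, 0], "angular": [0, 0, 0]}, {"fingers": 87, "delta_pos": [-40, 0, 0], "angular": [0, 0, 0]}]}}

```text
clock: 4.15
tool_pos: [0.4635, -0.2616, 0.0286]
orientation: [-180.0, 0.0, 174.3]
force: [-2.4, -0.1, 1.3]
opening: 0.0869
gripper_force: 1.3
```

Run:
```python
from h import *
st(); im=snap('top','top2.png')
L,S,P=measure(im); r=cv2.minAreaRect(P);print(r,(np.array(r[0])-C)@Rs)
cv2.imwrite('pics/c2.png',cv2.resize(im[105:295,130:350,::-1],None,fx=3.1,fy=3.1,interpolation=cv2.INTER_CUBIC))
```

```text
t 4.15 stop xy [-169.7  119.4] z 28.6 rpy [-180.      0.    174.26] F [-2.4 -0.1  1.3] open 0.0869
((542.4793090820312, -283.994140625), (139.32810974121094, 71.08207702636719), 63.710811614990234) [-88.85610754 105.091542  ]
```

View pics/c2.png

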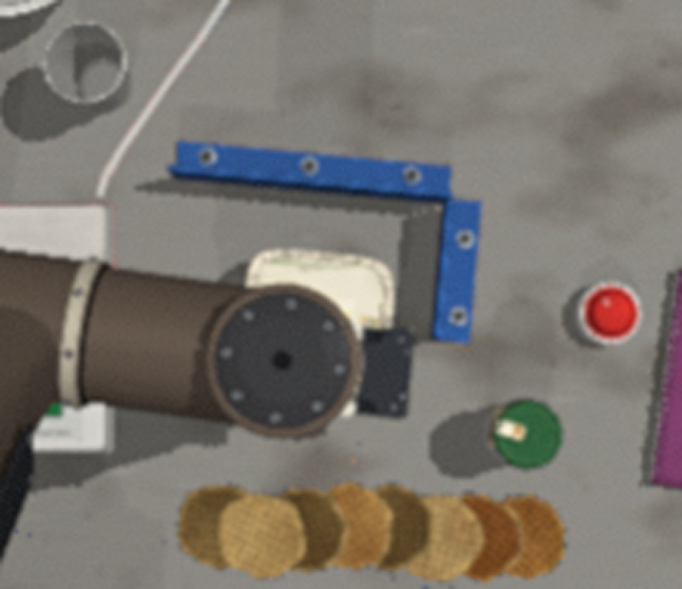

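The tub is square to the long fence, at about (320,290) in the crop with its right end about 40 mm from the short fence. I keep pushing, more slowly near contact.

Request:
{"fn": "apply_moves", "kwargs": {"deltas": [{"fingers": 87, "delta_pos": [-4, 0, 0], "angular": [0, 0, 0]}, {"fingers": 87, "delta_pos": [-8, 0, 0], "angular": [0, 0, 0]}, {"fingers": 87, "delta_pos": [-12, 0, 0], "angular": [0, 0, 0]}, {"fingers": 87, "delta_pos": [-16, 0, 0], "angular": [0, 0, 0]}, {"fingers": 87, "delta_pos": [-20, 0, 0], "angular": [0, 0, 0]}, {"fingers": 87, "delta_pos": [-24, 0, 0], "angular": [0, 0, 0]}, {"fingers": 87, "delta_pos": [-28, 0, 0], "angular": [0, 0, 0]}, {"fingers": 87, "delta_pos": [-32, 0, 0], "angular": [0, 0, 0]}, {"fingers": 87, "delta_pos": [-36, 0, 0], "angular": [0, 0, 0]}, {"fingers": 87, "delta_pos": [-40, 0, 0], "angular": [0, 0, 0]}]}}

```text
clock: 5.2
tool_pos: [0.5033, -0.2656, 0.0285]
orientation: [180.0, 0.0, 174.3]
force: [-2.1, 0.4, 0.5]
opening: 0.0867
gripper_force: 0.8
```

Request:
{"fn": "apply_moves", "kwargs": {"deltas": [{"fingers": 87, "delta_pos": [-3, 0, 0], "angular": [0, 0, 0]}, {"fingers": 87, "delta_pos": [-6, 0, 0], "angular": [0, 0, 0]}, {"fingers": 87, "delta_pos": [-9, 0, 0], "angular": [0, 0, 0]}, {"fingers": 87, "delta_pos": [-11, 0, 0], "angular": [0, 0, 0]}, {"fingers": 87, "delta_pos": [-13, 0, 0], "angular": [0, 0, 0]}, {"fingers": 87, "delta_pos": [-15, 0, 0], "angular": [0, 0, 0]}, {"fingers": 87, "delta_pos": [-17, 0, 0], "angular": [0, 0, 0]}]}}

```text
clock: 5.9
tool_pos: [0.52, -0.2673, 0.0286]
orientation: [-180.0, -0.0, 174.3]
force: [-2.0, 1.0, -0.2]
opening: 0.0869
gripper_force: 0.8
```

Run:
```python
from h import *
st(); im=snap('top','top3.png')
cv2.imwrite('pics/c3.png',cv2.resize(im[135:235,170:300,::-1],None,fx=5.5,fy=5.5,interpolation=cv2.INTER_CUBIC))
```

```text
t 5.9 stop xy [-112.9  119.4] z 28.6 rpy [-180.     -0.    174.26] F [-2.   1.  -0.2] open 0.0869
```

View pics/c3.png

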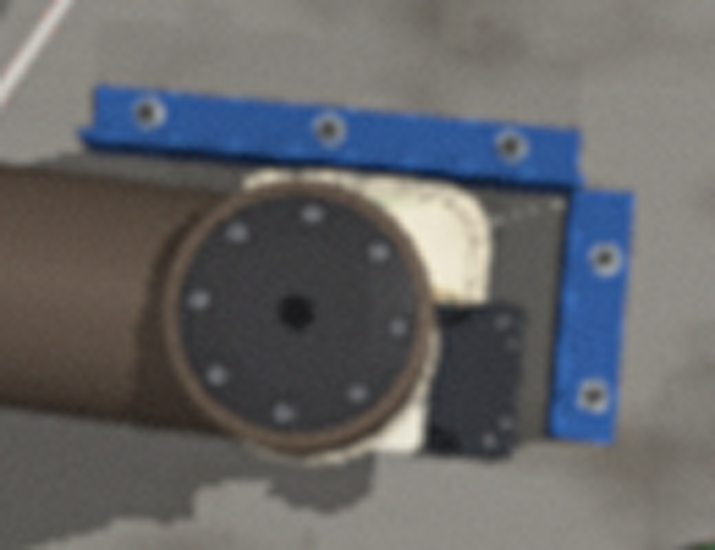

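The tub (far edge around row 180 of the crop) is about to reach the long fence. I creep forward in 1 mm steps, watching the force.

Request:
{"fn": "apply_moves", "kwargs": {"deltas": [{"fingers": 87, "delta_pos": [-1, 0, 0], "angular": [0, 0, 0]}, {"fingers": 87, "delta_pos": [-2, 0, 0], "angular": [0, 0, 0]}, {"fingers": 87, "delta_pos": [-3, 0, 0], "angular": [0, 0, 0]}, {"fingers": 87, "delta_pos": [-4, 0, 0], "angular": [0, 0, 0]}, {"fingers": 87, "delta_pos": [-5, 0, 0], "angular": [0, 0, 0]}, {"fingers": 87, "delta_pos": [-6, 0, 0], "angular": [0, 0, 0]}]}}

```text
clock: 6.55
tool_pos: [0.5252, -0.2678, 0.0285]
orientation: [180.0, -0.1, 174.3]
force: [-6.3, 1.8, 3.1]
opening: 0.0868
gripper_force: 3.1
```

Request:
{"fn": "apply_moves", "kwargs": {"deltas": [{"fingers": 87, "delta_pos": [-1, 0, 0], "angular": [0, 0, 0]}, {"fingers": 87, "delta_pos": [-2, 0, 0], "angular": [0, 0, 0]}]}}

```text
clock: 6.75
tool_pos: [0.5252, -0.2678, 0.0285]
orientation: [180.0, -0.3, 174.2]
force: [-12.3, 2.6, 8.3]
opening: 0.087
gripper_force: 5.9
```

Contact with the long fence: 12 N and no further motion. I back off, rise and go round to the tub's far end.

Request:
{"fn": "apply_moves", "kwargs": {"deltas": [{"fingers": 87, "delta_pos": [2, 0, 0], "angular": [0, 0, 0]}, {"fingers": 87, "delta_pos": [10, 0, 0], "angular": [0, 0, 0]}, {"fingers": 87, "delta_pos": [22, 0, 0], "angular": [0, 0, 0]}, {"fingers": 60, "delta_pos": [22, 0, -40], "angular": [0, 0, 0]}, {"fingers": 30, "delta_pos": [22, 0, -85], "angular": [0, 0, 0]}, {"fingers": 30, "delta_pos": [10, 20, -110], "angular": [0, 0, -8]}, {"fingers": 30, "delta_pos": [-10, 45, -110], "angular": [0, 0, -16]}, {"fingers": 30, "delta_pos": [-30, 70, -110], "angular": [0, 0, -24]}, {"fingers": 30, "delta_pos": [-50, 93, -110], "angular": [0, 0, -32]}, {"fingers": 30, "delta_pos": [-60, 93, -110], "angular": [0, 0, -40]}]}}

```text
clock: 7.75
tool_pos: [0.5983, -0.1793, 0.1389]
orientation: [-179.9, 0.1, -145.3]
force: [-0.3, -0.3, 0.9]
opening: 0.0365
gripper_force: 0.0
```

Run:
```python
from h import *
st()
```

```text
t 7.75 stop xy [-43.8 214.9] z 138.9 rpy [-1.7995e+02  9.0000e-02 -1.4527e+02] F [-0.3 -0.3  0.9] open 0.0365
```

Request:
{"fn": "apply_moves", "kwargs": {"deltas": [{"fingers": 30, "delta_pos": [0, 0, 0], "angular": [0, 0, -8]}, {"fingers": 30, "delta_pos": [0, 0, 0], "angular": [0, 0, -16]}, {"fingers": 30, "delta_pos": [0, 0, 0], "angular": [0, 0, -24]}, {"fingers": 30, "delta_pos": [0, 0, 0], "angular": [0, 0, -32]}, {"fingers": 30, "delta_pos": [0, 0, 0], "angular": [0, 0, -40]}, {"fingers": 30, "delta_pos": [0, 0, 0], "angular": [0, 0, -48]}, {"fingers": 30, "delta_pos": [0, 0, 0], "angular": [0, 0, -50]}, {"fingers": 30, "delta_pos": [0, 0, 0], "angular": [0, 0, -50]}]}}

```text
clock: 8.55
tool_pos: [0.5965, -0.1815, 0.1387]
orientation: [-180.0, 0.0, -95.7]
force: [0.1, -1.1, 0.5]
opening: 0.0301
gripper_force: 0.0
```

Run:
```python
from h import *
st(); im=snap('top','top4.png')
cv2.imwrite('pics/c4.png',cv2.resize(im[135:235,170:300,::-1],None,fx=5.5,fy=5.5,interpolation=cv2.INTER_CUBIC))
L,S,P=measure(im); r=cv2.minAreaRect(P);print(r,(np.array(r[0])-C)@Rs)
```

```text
t 8.55 stop xy [-45.5 212.5] z 138.7 rpy [-1.7996e+02  1.0000e-02 -9.5720e+01] F [ 0.1 -1.1  0.5] open 0.0301
((565.7048950195312, -282.2572021484375), (135.9551544189453, 66.64811706542969), 89.59430694580078) [-65.92352762 109.15867556]
```

View pics/c4.png

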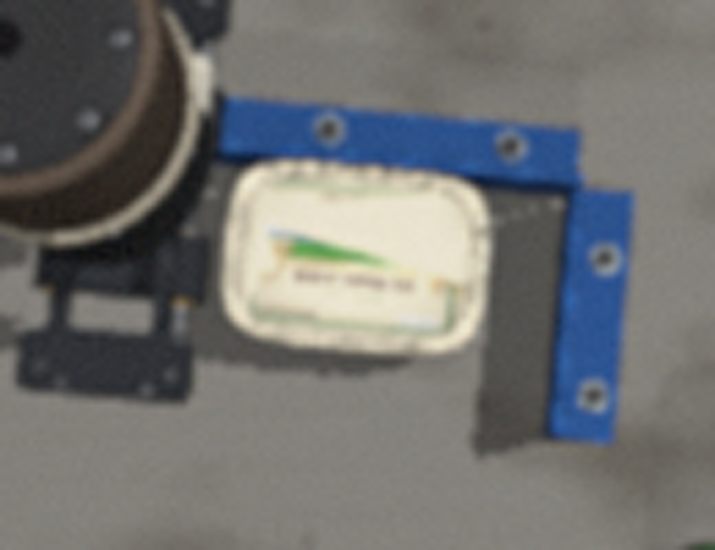

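The tub sits flush along the long fence, with its left end at (225,250) in the crop and the gripper clear of it. I descend and push towards the short fence.

Request:
{"fn": "apply_moves", "kwargs": {"deltas": [{"fingers": 30, "delta_pos": [0, 4, 40], "angular": [0, 0, 0]}, {"fingers": 30, "delta_pos": [0, 4, 75], "angular": [0, 0, 0]}, {"fingers": 30, "delta_pos": [0, 4, 98], "angular": [0, 0, 0]}, {"fingers": 30, "delta_pos": [0, 4, 110], "angular": [0, 0, 0]}, {"fingers": 30, "delta_pos": [0, 4, 110], "angular": [0, 0, 0]}, {"fingers": 30, "delta_pos": [4, 4, 110], "angular": [0, 0, 0]}, {"fingers": 30, "delta_pos": [8, 4, 110], "angular": [0, 0, 0]}, {"fingers": 30, "delta_pos": [12, 4, 110], "angular": [0, 0, 0]}, {"fingers": 30, "delta_pos": [15, 4, 110], "angular": [0, 0, 0]}, {"fingers": 30, "delta_pos": [18, 4, 110], "angular": [0, 0, 0]}]}}

```text
clock: 9.6
tool_pos: [0.5913, -0.1995, 0.0291]
orientation: [-179.9, 0.0, -95.8]
force: [-0.1, 0.9, -0.3]
opening: 0.0299
gripper_force: 0.0
```

Request:
{"fn": "apply_moves", "kwargs": {"deltas": [{"fingers": 30, "delta_pos": [3, 0, 0], "angular": [0, 0, 0]}, {"fingers": 30, "delta_pos": [6, 0, 0], "angular": [0, 0, 0]}, {"fingers": 30, "delta_pos": [9, 0, 0], "angular": [0, 0, 0]}, {"fingers": 30, "delta_pos": [12, 0, 0], "angular": [0, 0, 0]}, {"fingers": 30, "delta_pos": [15, 0, 0], "angular": [0, 0, 0]}, {"fingers": 30, "delta_pos": [18, 0, 0], "angular": [0, 0, 0]}, {"fingers": 30, "delta_pos": [21, 0, 0], "angular": [0, 0, 0]}, {"fingers": 30, "delta_pos": [24, 0, 0], "angular": [0, 0, 0]}, {"fingers": 30, "delta_pos": [27, 0, 0], "angular": [0, 0, 0]}, {"fingers": 30, "delta_pos": [30, 0, 0], "angular": [0, 0, 0]}]}}

```text
clock: 10.6
tool_pos: [0.5881, -0.2291, 0.0286]
orientation: [-180.0, 0.0, -95.7]
force: [-0.3, 5.3, 3.1]
opening: 0.0301
gripper_force: 2.4
```

Request:
{"fn": "apply_moves", "kwargs": {"deltas": [{"fingers": 30, "delta_pos": [2, 0, 0], "angular": [0, 0, 0]}, {"fingers": 30, "delta_pos": [4, 0, 0], "angular": [0, 0, 0]}, {"fingers": 30, "delta_pos": [6, 0, 0], "angular": [0, 0, 0]}, {"fingers": 30, "delta_pos": [7, 0, 0], "angular": [0, 0, 0]}, {"fingers": 30, "delta_pos": [8, 0, 0], "angular": [0, 0, 0]}, {"fingers": 30, "delta_pos": [9, 0, 0], "angular": [0, 0, 0]}]}}

```text
clock: 11.2
tool_pos: [0.5872, -0.2379, 0.0286]
orientation: [-180.0, 0.0, -95.7]
force: [-0.7, 5.3, 3.1]
opening: 0.0303
gripper_force: 2.5
```

Run:
```python
from h import *
st(); im=snap('top','top5.png')
cv2.imwrite('pics/c5.png',cv2.resize(im[135:235,170:300,::-1],None,fx=5.5,fy=5.5,interpolation=cv2.INTER_CUBIC))
```

```text
t 11.2 stop xy [-49.  155.5] z 28.6 rpy [-180.      0.    -95.74] F [-0.7  5.3  3.1] open 0.0303
```

View pics/c5.png

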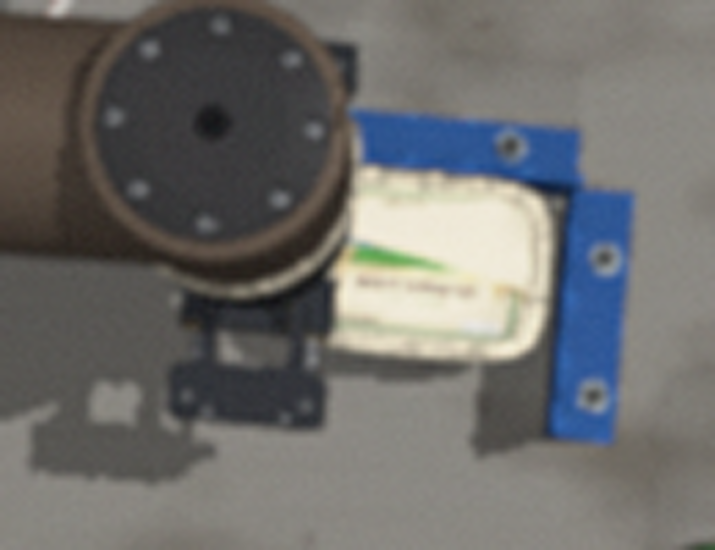

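The tub's leading end, at (552,250) in the crop, is a few mm short of the short fence at about 562. I continue in 1 mm steps.

Request:
{"fn": "apply_moves", "kwargs": {"deltas": [{"fingers": 30, "delta_pos": [1, 0, 0], "angular": [0, 0, 0]}, {"fingers": 30, "delta_pos": [2, 0, 0], "angular": [0, 0, 0]}, {"fingers": 30, "delta_pos": [3, 0, 0], "angular": [0, 0, 0]}, {"fingers": 30, "delta_pos": [4, 0, 0], "angular": [0, 0, 0]}, {"fingers": 30, "delta_pos": [5, 0, 0], "angular": [0, 0, 0]}]}}

```text
clock: 11.75
tool_pos: [0.5867, -0.2428, 0.0286]
orientation: [-180.0, 0.0, -95.7]
force: [-1.7, 6.0, 3.8]
opening: 0.0299
gripper_force: 2.5
```

Request:
{"fn": "apply_moves", "kwargs": {"deltas": [{"fingers": 30, "delta_pos": [1, 0, 0], "angular": [0, 0, 0]}, {"fingers": 30, "delta_pos": [2, 0, 0], "angular": [0, 0, 0]}]}}

```text
clock: 11.95
tool_pos: [0.5865, -0.2448, 0.0286]
orientation: [-180.0, 0.0, -95.7]
force: [-0.5, 5.1, 4.2]
opening: 0.0299
gripper_force: 2.5
```

Request:
{"fn": "apply_moves", "kwargs": {"deltas": [{"fingers": 30, "delta_pos": [1, 0, 0], "angular": [0, 0, 0]}, {"fingers": 30, "delta_pos": [2, 0, 0], "angular": [0, 0, 0]}]}}

```text
clock: 12.15
tool_pos: [0.5863, -0.2466, 0.0286]
orientation: [180.0, 0.0, -95.7]
force: [-1.3, 12.5, 6.1]
opening: 0.0304
gripper_force: 6.2
```

Request:
{"fn": "apply_moves", "kwargs": {"deltas": [{"fingers": 30, "delta_pos": [1, 0, 0], "angular": [0, 0, 0]}, {"fingers": 30, "delta_pos": [1, 0, 0], "angular": [0, 0, 0]}]}}

```text
clock: 12.35
tool_pos: [0.5863, -0.2466, 0.0286]
orientation: [-180.0, 0.1, -95.7]
force: [-1.5, 12.0, 5.4]
opening: 0.0299
gripper_force: 6.1
```

It has stopped against the short fence at 12 N. I retract and look.

Request:
{"fn": "apply_moves", "kwargs": {"deltas": [{"fingers": 30, "delta_pos": [-2, 0, 0], "angular": [0, 0, 0]}, {"fingers": 30, "delta_pos": [-10, 0, 0], "angular": [0, 0, 0]}, {"fingers": 30, "delta_pos": [-25, 0, 0], "angular": [0, 0, 0]}, {"fingers": 30, "delta_pos": [-35, 0, -40], "angular": [0, 0, 0]}, {"fingers": 30, "delta_pos": [-60, 0, -80], "angular": [0, 0, 0]}, {"fingers": 30, "delta_pos": [-90, 0, -110], "angular": [0, 0, 0]}, {"fingers": 30, "delta_pos": [-100, 0, -110], "angular": [0, 0, 0]}, {"fingers": 30, "delta_pos": [-100, 0, -110], "angular": [0, 0, 0]}, {"fingers": 30, "delta_pos": [-100, 0, -110], "angular": [0, 0, 0]}]}}

```text
clock: 13.25
tool_pos: [0.5955, -0.1479, 0.1377]
orientation: [179.9, -0.0, -95.7]
force: [0.1, -0.4, 0.6]
opening: 0.0299
gripper_force: 0.0
```

Run:
```python
from h import *
st(); im=snap('top','top6.png')
cv2.imwrite('pics/c6.png',cv2.resize(im[135:235,170:300,::-1],None,fx=5.5,fy=5.5,interpolation=cv2.INTER_CUBIC))
a=snap('scene','s6.png')
hsv=cv2.cvtColor(im,cv2.COLOR_RGB2HSV); g=cv2.inRange(hsv,(0,0,150),(50,120,255)); g[:160]=0; g[215:]=0; g[:,:205]=0; g[:,285:]=0
g=cv2.morphologyEx(g,cv2.MORPH_OPEN,np.ones((3,3))); g=cv2.morphologyEx(g,cv2.MORPH_CLOSE,np.ones((11,11)))
c=max(cv2.findContours(g,0,2)[0],key=cv2.contourArea); P=(ray('top',c[:,0].astype(float),.053)[:,:2]*1000).astype(np.float32)
r=cv2.minAreaRect(P); print(r,(np.array(r[0])-C)@Rs)
```

```text
t 13.25 stop xy [-49.8 245.9] z 137.7 rpy [ 1.7992e+02 -1.0000e-02 -9.5700e+01] F [ 0.1 -0.4  0.6] open 0.0299
((576.3738403320312, -321.1036071777344), (134.56973266601562, 96.75212860107422), 83.59635925292969) [-51.39664097  71.58422757]
```

View pics/c6.png

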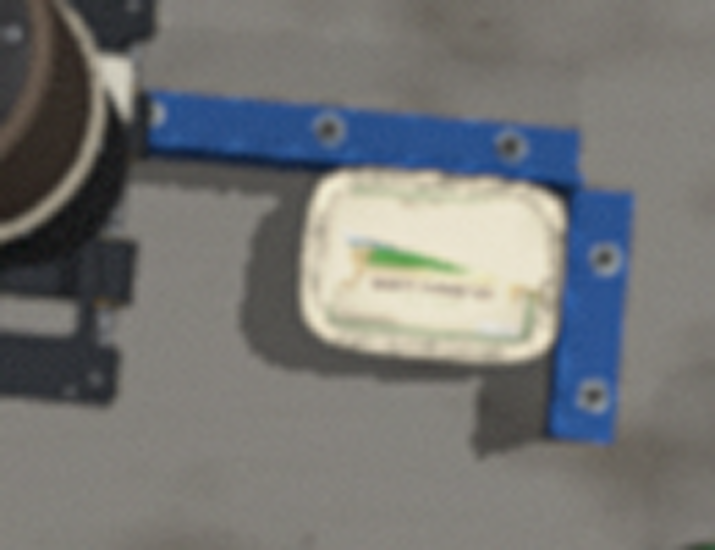

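The tub is in the corner: it meets the long fence along row ~175 of the crop and the short fence at column ~565. I make a last light seating push towards the long fence to confirm.

Request:
{"fn": "apply_moves", "kwargs": {"deltas": [{"fingers": 60, "delta_pos": [10, 30, 0], "angular": [0, 0, 8]}, {"fingers": 60, "delta_pos": [40, 60, 0], "angular": [0, 0, 16]}, {"fingers": 60, "delta_pos": [70, 85, 0], "angular": [0, 0, 24]}, {"fingers": 60, "delta_pos": [105, 90, 0], "angular": [0, 0, 32]}, {"fingers": 60, "delta_pos": [140, 90, 0], "angular": [0, 0, 40]}, {"fingers": 60, "delta_pos": [160, 90, 0], "angular": [0, 0, 48]}, {"fingers": 60, "delta_pos": [172, 90, 0], "angular": [0, 0, 56]}, {"fingers": 60, "delta_pos": [176, 90, 0], "angular": [0, 0, 64]}, {"fingers": 60, "delta_pos": [176, 90, 0], "angular": [0, 0, 72]}, {"fingers": 60, "delta_pos": [176, 90, 0], "angular": [0, 0, 80]}]}}

```text
clock: 14.35
tool_pos: [0.4879, -0.3154, 0.1373]
orientation: [180.0, -0.1, -176.2]
force: [-0.0, 0.1, -0.6]
opening: 0.0601
gripper_force: 0.0
```

Request:
{"fn": "apply_moves", "kwargs": {"deltas": [{"fingers": 60, "delta_pos": [0, 0, 0], "angular": [0, 0, 8]}, {"fingers": 60, "delta_pos": [0, 0, 0], "angular": [0, 0, 10]}, {"fingers": 60, "delta_pos": [0, 0, 0], "angular": [0, 0, 10]}, {"fingers": 60, "delta_pos": [0, 0, 0], "angular": [0, 0, 10]}]}}

```text
clock: 14.75
tool_pos: [0.4884, -0.3148, 0.1378]
orientation: [180.0, -0.1, 174.3]
force: [0.5, -0.0, 0.9]
opening: 0.0601
gripper_force: 0.0
```

Run:
```python
from h import *
st()
```

```text
t 14.75 stop xy [-139.5   69. ] z 137.8 rpy [ 1.7999e+02 -8.0000e-02  1.7429e+02] F [ 0.5 -0.   0.9] open 0.0601
```

Request:
{"fn": "apply_moves", "kwargs": {"deltas": [{"fingers": 60, "delta_pos": [0, 0, 40], "angular": [0, 0, 0]}, {"fingers": 60, "delta_pos": [0, 0, 75], "angular": [0, 0, 0]}, {"fingers": 60, "delta_pos": [0, 0, 98], "angular": [0, 0, 0]}, {"fingers": 60, "delta_pos": [0, 0, 109], "angular": [0, 0, 0]}, {"fingers": 60, "delta_pos": [0, 0, 109], "angular": [0, 0, 0]}, {"fingers": 60, "delta_pos": [-5, 0, 109], "angular": [0, 0, 0]}, {"fingers": 60, "delta_pos": [-10, 0, 109], "angular": [0, 0, 0]}, {"fingers": 60, "delta_pos": [-15, 0, 109], "angular": [0, 0, 0]}, {"fingers": 60, "delta_pos": [-19, 0, 109], "angular": [0, 0, 0]}, {"fingers": 60, "delta_pos": [-22, 0, 109], "angular": [0, 0, 0]}]}}

```text
clock: 15.75
tool_pos: [0.5117, -0.3167, 0.0301]
orientation: [-180.0, 0.1, 174.3]
force: [-0.4, -0.4, -0.6]
opening: 0.06
gripper_force: 0.0
```

Request:
{"fn": "apply_moves", "kwargs": {"deltas": [{"fingers": 60, "delta_pos": [-1, 0, 0], "angular": [0, 0, 0]}, {"fingers": 60, "delta_pos": [-2, 0, 0], "angular": [0, 0, 0]}, {"fingers": 60, "delta_pos": [-3, 0, 0], "angular": [0, 0, 0]}, {"fingers": 60, "delta_pos": [-4, 0, 0], "angular": [0, 0, 0]}, {"fingers": 60, "delta_pos": [-5, 0, 0], "angular": [0, 0, 0]}, {"fingers": 60, "delta_pos": [-6, 0, 0], "angular": [0, 0, 0]}, {"fingers": 60, "delta_pos": [-7, 0, 0], "angular": [0, 0, 0]}, {"fingers": 60, "delta_pos": [-8, 0, 0], "angular": [0, 0, 0]}]}}

```text
clock: 16.55
tool_pos: [0.5189, -0.3174, 0.0295]
orientation: [180.0, -0.0, 174.3]
force: [0.1, -0.0, -0.2]
opening: 0.0598
gripper_force: 0.0
```

Run:
```python
from h import *
st()
```

```text
t 16.55 stop xy [-108.9   69.4] z 29.5 rpy [180.    -0.   174.26] F [ 0.1 -0.  -0.2] open 0.0598
```

Request:
{"fn": "apply_moves", "kwargs": {"deltas": [{"fingers": 60, "delta_pos": [-1, 0, 0], "angular": [0, 0, 0]}, {"fingers": 60, "delta_pos": [-2, 0, 0], "angular": [0, 0, 0]}, {"fingers": 60, "delta_pos": [-3, 0, 0], "angular": [0, 0, 0]}]}}

```text
clock: 16.85
tool_pos: [0.5201, -0.3175, 0.0294]
orientation: [180.0, -0.2, 174.2]
force: [-8.3, 0.7, 6.0]
opening: 0.0603
gripper_force: 3.8
```

Run:
```python
from h import *
st()
```

```text
t 16.85 stop xy [-107.7   69.5] z 29.4 rpy [179.98  -0.18 174.24] F [-8.3  0.7  6. ] open 0.0603
```

Firm contact at the same -107.7 mm as before, so the tub is flush. I retreat and check the scene.

Request:
{"fn": "apply_moves", "kwargs": {"deltas": [{"fingers": 60, "delta_pos": [2, 0, 0], "angular": [0, 0, 0]}, {"fingers": 60, "delta_pos": [10, 0, 0], "angular": [0, 0, 0]}, {"fingers": 60, "delta_pos": [25, 0, 0], "angular": [0, 0, 0]}, {"fingers": 60, "delta_pos": [35, 0, -40], "angular": [0, 0, 0]}, {"fingers": 60, "delta_pos": [35, 30, -80], "angular": [0, 0, 0]}, {"fingers": 60, "delta_pos": [35, 70, -120], "angular": [0, 0, 0]}, {"fingers": 60, "delta_pos": [35, 110, -120], "angular": [0, 0, 0]}, {"fingers": 60, "delta_pos": [35, 150, -120], "angular": [0, 0, 0]}, {"fingers": 60, "delta_pos": [35, 150, -120], "angular": [0, 0, 0]}, {"fingers": 60, "delta_pos": [35, 150, -120], "angular": [0, 0, 0]}]}}

```text
clock: 17.85
tool_pos: [0.5021, -0.1641, 0.1499]
orientation: [180.0, 0.1, 174.4]
force: [0.1, -0.5, 0.3]
opening: 0.0599
gripper_force: 0.0
```

Run:
```python
from h import *
im=snap('top','top7.png')
cv2.imwrite('pics/c7.png',cv2.resize(im[105:295,130:350,::-1],None,fx=3.1,fy=3.1,interpolation=cv2.INTER_CUBIC))
```

```text
(no output)
```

View pics/c7.png

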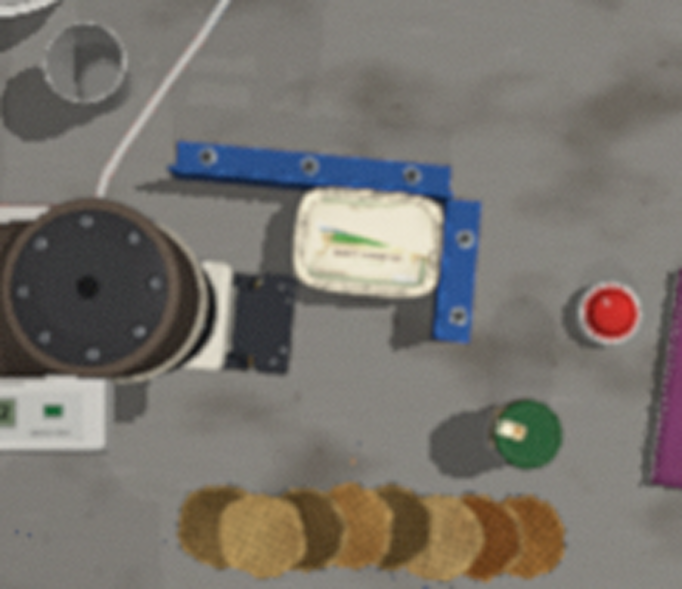

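The tub is seated in the corner, at about (370,243) in the crop. The jar (527,434), timer (610,313) and cup (85,62) have not moved.

```bash
python3 -c "
from plant import ctrl
print(ctrl.close_job())"
```

```text
the job is handed in; nothing more can be done
None
```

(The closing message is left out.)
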